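# Wind the glue press down one turn and start the cure timer

### The job

Push the hand wheel of the blue glue press clockwise (seen from above) by its upright red handle through exactly one full turn, until the handle stands over the yellow pointer again, so that the plate comes down onto the boards; then push the green button of the white timer right down and let it come up again. Push gently with the fingers and do not grip the handle, never turn the wheel backwards or past the mark, and leave the boards and everything else on the bench where they are.

Things in the scene. Friction and masses are not known exactly. Their poses are not given: they have to be found in the camera images.
- press: blue screw press, fixed to the bench: steel base 200 x 290 x 30 mm, two posts and a crossbar (55 x 290 mm) whose top is 170 mm above the bench. Origin under the centre of the base; the crossbar runs along its y; the vertical screw stands on its z axis
- wheel (a joint): turning of the hand wheel about its vertical axis, in rad: 0 at the start, growing clockwise seen from above (the closing direction); one turn is 6.283. It turns stiffly (about 3 N at the handle), stays where it is left, and can turn on past one turn
- hub (a point): on the axis of the horizontal hand wheel, at the top of its hub, 214 mm above the bench. The dark steel wheel has three spokes and a rim of 80 mm radius made of 16 mm bar, the top of the rim 208 mm above the bench; nothing but the handle stands higher than 220 mm on the press
- handle (a point): the upright red handle on the wheel's rim, fixed to the wheel, one of the three spokes running to it: a round post 26 mm in diameter, 80 mm from the axis, from 210 to 264 mm above the bench (a 28 mm wide steel foot below). This point is on its axis, at mid-height (237 mm)
- pointer (a point): tip of the flat yellow pointer under the wheel, fixed, 107 mm from the wheel's axis, 178 mm above the bench: it reaches out under the rim and shows the direction in which the handle stands at the start and must stand again at the end
- plate (a joint): how far the press plate (aluminium, 150 x 170 x 18 mm, under the crossbar) has come down, in m: 0 at the start, 8 mm for each turn of the wheel; after one turn it bears lightly on the boards
- timer: white timer box, 100 x 80 x 35 mm, fixed to the bench on the left or the right of the press; origin under its centre
- button_top (a point): centre of the top face of the round green button (30 mm in diameter) on the timer, 57 mm above the bench while up, 20 mm off the centre of the timer towards its -x end; it is pushed straight down
- button (a joint): travel of the button, in m: 0 up, 0.006 right down (4 N there); springs back up
- board_top: light board, 230 x 150 x 18 mm, loose, lying on the other board in the press and sticking out towards the robot; origin under its centre
- board_low: darker board of the same size, loose, lying on the press base; origin under its centre
- glue: yellow glue bottle with a red cap, 60 mm in diameter, 170 mm high, standing loose; origin under its centre
- tub: white open plastic tub, 120 mm wide, 100 mm high, standing loose; origin under its centre
- filler: amber jar of wood filler, 72 mm in diameter, 85 mm high, standing loose; origin under its centre
- brush: brush lying loose on the bench, near the robot
- offcut: wooden offcut, 90 x 45 x 30 mm, lying loose near the robot; origin under its centre
- screwdriver: screwdriver lying loose on the bench
- collar: fixed steel collar of 48 mm diameter on top of the crossbar that carries the pointer and the wheel; origin on the wheel's axis, 170 mm above the bench; its x axis points along the pointer
Things that resemble listed ones, but are neither listed nor needed, are in the scene too. What is shaped like the timer but pink or purple is not meant.

How it is judged:
By the outcome, as a careful person would: the job done as asked, in the order asked, and still so for the second after the job is handed in, with the robot touching nothing.
It also fails if it takes over 64 s, if anything falls off the work surface, if the arm or the gripper's body presses on something with over 40 N, if the wrist force passes 120 N, or if a joint passes its speed limit or range.

### The arm

A 6-joint arm with a two-finger parallel gripper is mounted at the origin on the work surface. World frame = base frame: x ahead of the robot, y to its left, z up, the work surface at z = 0. Lengths are in mm, angles in rad, forces in N, time in s.
With the tool pointing down it reaches from about 350 to 975 mm from the base axis. Payload 7.1 kg.
Tool frame: the origin (TCP) lies between the finger pads; the fingertips stand 8 mm ahead of it and the grasp point (between the pads) lies 11 mm behind it; x points along the fingers, y is the direction in which the jaws open and shut, and the axes are right-handed (so a half turn about x gives the same grasp; the last joint's range is limited). The gripper opens to 88 mm and grips with 3 to 60 N. Pads are 20 mm wide; open, the fingers measure 115 mm over their backs; the gripper's body (75 mm by 178 mm) begins 61 mm behind the grasp point.
Start: joints at [-1.161, 0.423, 1.63, -0, 1.089, -0.019], TCP at [259.877, -568.391, 230.675] pointing down, gripper open.
Joint ranges: [-3, 3], [-0.9, 2.11], [0.09, 2.58], [-1.31, 4.45], [0.11, 2.69], [-2.54, 2.54]. Speed limits (rad/s): [2.39, 2.39, 3.01, 3.14, 3.14, 3.14].

### API

Orientations are given as a rotation vector (axis times angle).
In Python, from workcell import ctrl gives the robot as it stands.
- The arm moves only by the tool apply_moves, never from a script. Its argument "increments" is a list of rows, each an object with "gripper": the opening in per cent of the stroke, from 0 (shut) to 100 (fully open); "delta_pos": the shift along the tool's x, y, z in cm, a list of three; "dr": the turn, a rotation vector about the tool's x, y, z in rad, a list of three. In form: [{"gripper": gripper, "delta_pos": [dx, dy, dz], "dr": [ax, ay, az]}, ...]. A call has exactly 5 rows; each row shifts and turns the commanded pose from where the row before left it, along the tool's axes as they then stand; what a row does not reach is not made up. A row lasts 1/12 s, in which the tool goes at most 41.7 mm and 7.16 degrees, less where a joint would pass 70% of its speed; a pose out of reach is approached as far as the arm can. A call with a gripper value outside its range is refused whole. The fingers move at their own pace and stop on an object; the grip force is fixed at half the most. Time passes only in rows, so rows that do not move let the fingers close, or fill a call up. It gives the time, the measured TCP pose, the force and the opening at its end, in the units of the state.
- ctrl.get_obs(): the state, without advancing time (a new reading comes with each control period).
- ctrl.get_image(name): name is "side" or "top"; returns a dict with "img" (480x640x3 uint8, red, green, blue), "range_z" (480x640 float32, mm along the optical axis (not along the pixel's ray), 0 where there is no reading), "mtx" (3x3 intrinsics, pixels), "rvec" (rotation vector, rad) and "tvec" (3), from world to camera coordinates, as OpenCV has them. Camera axes: x right, y down, z forward; pixel columns grow to the right and rows downward; lengths in mm; the calibration is good to about 2 mm. A picture is of the moment at which its call begins.
- ctrl.close_job(): hands the job in, once; it reports no verdict.
The state is a dict: "t": time; "qpos": joint angles; "qvel": joint speeds; "joint_torque": joint torques, N m; "ee_pos": TCP position; "orientation": TCP orientation; "ft_force": force on the tool from outside, world axes, zero at the start; "moment": the same for the moment, N m; "width": finger opening in mm.
Only numpy, scipy, OpenCV 4.12 (cv2) and the standard library are available. Lean on these libraries where they do the work, as an engineer would, in place of code of your own. Each camera call takes 0.05 s, during which the arm holds its last target. There are 200 camera calls.

## Working session

There is one attempt and no reset: what is moved stays moved. The work goes in short steps, Python scripts to look and compute and a tool call to move; the robot and the scene stay as the last step left them, time stands still between calls to the robot, and variables do not carry over. Pictures are saved under pics/ and viewed, about 8 in all and at most 12, crops included, and the job is handed in when it is done.

Besides the shell and the picture viewer there is one more tool, called after "Call:" as a command line: name --argument value ..., lists and objects as JSON in quotes. apply_moves: Moves the arm, as the interface text tells. Its arguments: {"type":"object","properties":{"increments":{"type":"array","items":{"type":"object","properties":{"gripper":{"type":"number"},"delta_pos":{"type":"array","items":{"type":"number"}},"dr":{"type":"array","items":{"type":"number"}}}}}},"required":["increments"]}

```bash
mkdir -p pics; ls
python3 - <<'E'
from workcell import ctrl
import cv2,numpy as np
o=ctrl.get_obs();print(o)
for n in("top","side"):
    d=ctrl.get_image(n);cv2.imwrite(f"pics/{n}0.png",d["img"][:,:,::-1]);np.savez(f"{n}0.npz",**d);R=cv2.Rodrigues(d["rvec"])[0];print(n,(-R.T@d["tvec"].ravel()),R,d["mtx"][0,0])
E
```

```text
pics
{'t': 0.0, 'qpos': array([-1.16104197e+00,  4.23799134e-01,  1.63067043e+00,  2.92891027e-05,
        1.08857637e+00, -1.89554965e-02]), 'qvel': array([-0.00113909, -0.00045343, -0.00070779, -0.00116069,  0.00061771,
       -0.00067075]), 'joint_torque': array([-1.49622396e-03, -5.44634485e+01, -2.73665106e+01,  6.44056569e-02,
        2.28396471e-02, -1.34722177e-04]), 'ee_pos': array([ 259.65774316, -567.93218998,  229.93540735]), 'orientation': array([ 1.98484601,  0.43359582, -1.98536757]), 'ft_force': array([-0.48456394, -0.05689506,  0.42840564]), 'moment': array([-0.03224628, -0.02451064, -0.00607222]), 'width': 87.92501022514723}
top [ 382.78715984   32.25085653 1540.71115653] [[-0.00759672 -0.99956847 -0.02837553]
 [-0.99307277  0.01086864 -0.11699722]
 [ 0.11725514  0.02729017 -0.99272679]] 480.8963282057992
side [-106.78937868  798.04472024 1203.3288414 ] [[-0.76511159 -0.64388356 -0.00426702]
 [-0.47092707  0.5640863  -0.67825832]
 [ 0.43912635 -0.51693385 -0.73481116]] 601.8057869266333
```

View pics/top0.png

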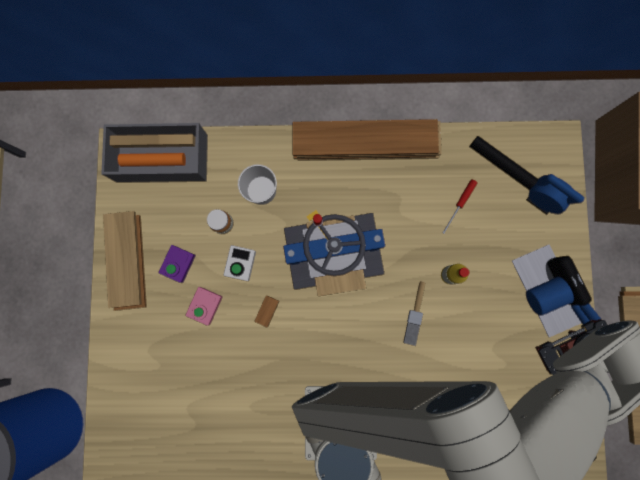

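View pics/side0.png

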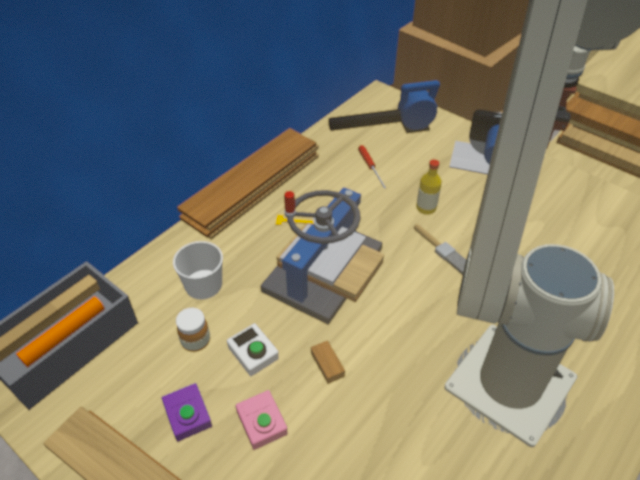

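In the top view the wheel is at about (334,245), the red handle at (318,219), the yellow pointer at (313,217), and the white timer's button at (237,269). Things that could be mistaken for them: the purple timer (171,268), the pink timer (199,312), the red bottle cap (463,272) and the red screwdriver (467,193). I choose the white timer and the red post on the wheel rim.

```bash
cat > h.py <<'E'
import cv2,numpy as np
from workcell import ctrl
def load(n): return dict(np.load(n))
def ray(d,uv,z):
    R=cv2.Rodrigues(d["rvec"])[0];c=-R.T@d["tvec"].ravel()
    v=R.T@np.linalg.inv(d["mtx"])@np.array([uv[0],uv[1],1.]);return (c+v*(z-c[2])/v[2])
def proj(d,P): return cv2.projectPoints(np.float64(P).reshape(-1,1,3),d["rvec"],d["tvec"],d["mtx"],None)[0].reshape(-1,2)
def blobs(d,lo,hi,box,amin=8):
    h=cv2.cvtColor(d["img"],cv2.COLOR_RGB2HSV);m=cv2.inRange(h,lo,hi)
    if lo[0]==0: m|=cv2.inRange(h,(172,lo[1],lo[2]),(180,255,255))
    k=np.zeros_like(m);x0,y0,x1,y1=box;k[y0:y1,x0:x1]=m[y0:y1,x0:x1]
    n,_,s,c=cv2.connectedComponentsWithStats(k)
    return [(s[i].tolist(),c[i].round(1).tolist()) for i in range(1,n) if s[i][4]>=amin],k
def tri(a,ua,b,ub):
    Ps=[d["mtx"]@np.c_[cv2.Rodrigues(d["rvec"])[0],d["tvec"].ravel()] for d in(a,b)]
    X=cv2.triangulatePoints(Ps[0],Ps[1],np.float64(ua).reshape(2,1),np.float64(ub).reshape(2,1)).ravel();return X[:3]/X[3]
E
python3 - <<'E'
from h import *
t=load("top0.npz");s=load("side0.npz")
for nm,d,bw,bt in(("top",t,(270,190,400,300),(215,240,262,285)),("side",s,(260,180,370,300),(225,320,280,375))):
    for c,lo,hi,b in(("red",(0,120,80),(8,255,255),bw),("yel",(22,160,120),(35,255,255),bw),("green",(45,90,40),(85,255,255),bt),("blue",(100,100,60),(125,255,255),bw)):
        print(nm,c,blobs(d,lo,hi,b)[0])
# wheel: pixels by range height
R=cv2.Rodrigues(t["rvec"])[0];z=t["range_z"];v,u=np.mgrid[:480,:640]
p=np.stack([u,v,np.ones_like(u)],-1)@np.linalg.inv(t["mtx"]).T*z[...,None]
w=(p-t["tvec"].ravel())@R
m=(w[...,2]>188)&(w[...,2]<222)&(u>280)&(u<400)&(v>190)&(v<300)
q=w[m];(c,r)=cv2.minEnclosingCircle(np.float32(q[:,:2]));print(len(q),c,r,np.median(q[:,2]))
hp=w[(w[...,2]>235)&(w[...,2]<275)&(u>280)&(u<400)&(v>190)&(v<300)];print("handle",len(hp),hp.mean(0))
big=[cv2.resize(t["img"][190:300,215:400],None,fx=4,fy=4,interpolation=2)[:,:,::-1]]
cv2.imwrite("pics/c1.png",big[0])
cv2.imwrite("pics/c2.png",cv2.resize(s["img"][170:330,250:400,::-1],None,fx=4,fy=3.7,interpolation=2)[:592,:])
E
```

```text
top red [([313, 214, 9, 9, 64], [317.2, 218.3])]
top yel [([307, 211, 10, 9, 31], [311.1, 215.1])]
top green [([231, 263, 11, 11, 93], [235.9, 268.2])]
top blue [([362, 229, 22, 21, 314], [372.8, 239.1]), ([336, 233, 23, 9, 139], [348.8, 237.6]), ([308, 239, 20, 20, 312], [317.7, 248.5]), ([284, 242, 23, 22, 339], [295.0, 252.5]), ([332, 245, 28, 11, 151], [348.7, 249.3])]
side red [([285, 191, 10, 21, 169], [289.5, 201.3])]
side yel [([276, 215, 11, 10, 81], [280.1, 219.4]), ([294, 219, 19, 5, 65], [302.3, 220.8])]
side green [([249, 342, 15, 12, 136], [256.1, 347.4])]
side blue [([342, 189, 3, 4, 9], [342.9, 190.4]), ([352, 193, 7, 7, 31], [354.9, 196.0]), ([333, 202, 16, 24, 216], [339.7, 212.1]), ([307, 226, 23, 11, 121], [317.0, 232.2]), ([283, 239, 38, 30, 546], [302.2, 253.0])]
1373 (528.4506225585938, 17.666301727294922) 87.90550231933594 205.70009531532168
handle 83 [592.25242377  62.28916337 260.46450567]
```

View pics/c1.png

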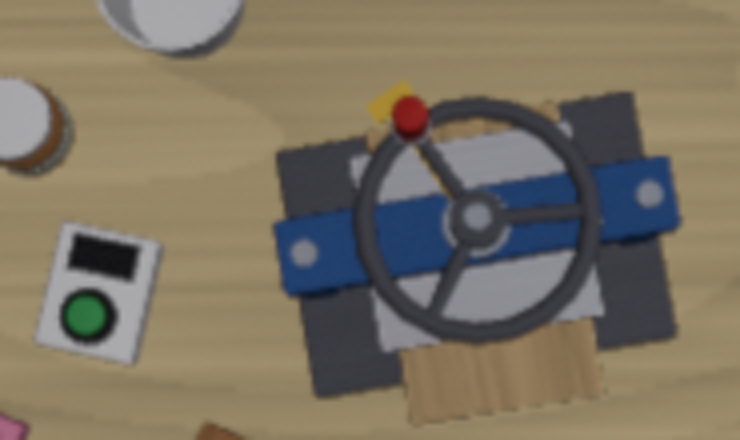

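The crop shows the hub at (334.5,244) and the red handle at (317.5,218.5) with the yellow pointer just outside it. The white timer's green button is at (236,268.5).

Run:
```python
from h import *
t=load("top0.npz");s=load("side0.npz")
hub=ray(t,(334.3,243.8),214);print("hub",hub)
print("handle top ray",ray(t,(317.2,218.6),258),"tri",tri(t,(317.4,218.4),s,(289.5,201.3)))
H=ray(t,(317.2,218.6),258)
print("btn",ray(t,(235.9,268.2),57),ray(s,(256.1,347.4),57))
print("pointer tip region",ray(t,(311.1,215.1),178),ray(s,(277,220),178))
for n,uv in (("cap",(463,272)),("glue",(456,275))): print(n,ray(t,uv,170))
print("jar",ray(t,(218,220),85),"tub",ray(t,(258,178),100))
for c in (hub[:2],(528.5,17.7)):
    d=H[:2]-c;print(c,np.hypot(*d),np.degrees(np.arctan2(d[1],d[0])))
# hub top in side: 
print(proj(s,[528.5,17.7,214]),proj(t,[528.5,17.7,214]))
R=cv2.Rodrigues(ctrl.get_obs()["orientation"])[0];print(R.round(3))
```

```text
hub [529.05530765  16.1170626  214.        ]
handle top ray [593.16925995  61.96535475 258.        ] tri [595.4596254   60.91948981 239.32443892]
btn [473.51327358 320.07066633  57.        ] [470.19673958 321.51844923  57.        ]
pointer tip region [616.68345402  81.2651481  178.        ] [618.9347563   81.26783762 178.        ]
cap [ 449.88244654 -346.66360187  170.        ]
glue [ 441.59952066 -326.69618676  170.        ]
jar [620.92128581 371.8510514   85.        ] tub [747.69950732 246.70233858 100.        ]
[529.05530765  16.1170626 ] 78.82045910006975 35.568798553835876
(528.5, 17.7) 78.3679450648966 34.39118549318682
[[323.07769088 211.94811209]] [[333.73133614 244.00509569]]
[[-0.001  0.416 -0.909]
 [ 0.001 -0.909 -0.416]
 [-1.    -0.001 -0.   ]]
```

View pics/c2.png

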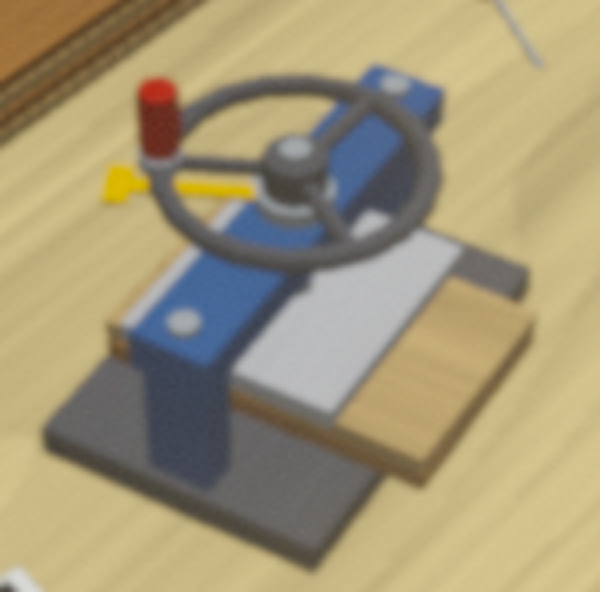

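Call:
apply_moves --increments '[{"gripper": 0,"delta_pos": [-0.8,0,0],"dr": [-0.1142,0,0]},{"gripper": 0,"delta_pos": [-0.8,0,0],"dr": [-0.1142,0,0]},{"gripper": 0,"delta_pos": [-0.8,0,0],"dr": [-0.1142,0,0]},{"gripper": 0,"delta_pos": [-0.8,0,0],"dr": [-0.1142,0,0]},{"gripper": 0,"delta_pos": [-0.8,0,0],"dr": [-0.1142,0,0]}]'

```text
t: 0.52
ee_pos: [259.8, -568.1, 270.5]
orientation: [1.613, 0.888, -1.612]
ft_force: [-0.1, -0.1, -0.2]
width: 58.0
```

Call:
apply_moves --increments '[{"gripper": 0,"delta_pos": [-0.8,0,0],"dr": [-0.1142,0,0]},{"gripper": 0,"delta_pos": [-0.8,0,0],"dr": [-0.1142,0,0]},{"gripper": 0,"delta_pos": [-0.8,0,0],"dr": [-0.1142,0,0]},{"gripper": 0,"delta_pos": [-0.8,0,0],"dr": [-0.1142,0,0]},{"gripper": 0,"delta_pos": [-0.8,0,0],"dr": [-0.1142,0,0]}]'

```text
t: 0.93
ee_pos: [259.8, -568.1, 310.6]
orientation: [1.205, 1.213, -1.205]
ft_force: [-0.3, 0.1, 0.8]
width: 24.3
```

Run:
```python
from h import *
o=ctrl.get_obs();print(o["t"],o["ee_pos"],cv2.Rodrigues(o["orientation"])[0].round(3),o["qpos"].round(2),o["width"],o["ft_force"])
```

```text
0.9333 [ 259.75826533 -568.12061543  310.61988956] [[-0.     1.     0.006]
 [ 0.001  0.006 -1.   ]
 [-1.    -0.    -0.001]] [-1.16  0.35  1.55  0.    1.24 -1.17] 24.33123707234077 [-0.32365535  0.07874194  0.77834693]
```

Call:
apply_moves --increments '[{"gripper": 0,"delta_pos": [0,1.53,-3.34],"dr": [0,0,0]},{"gripper": 0,"delta_pos": [0,1.53,-3.34],"dr": [0,0,0]},{"gripper": 0,"delta_pos": [0,1.53,-3.34],"dr": [0,0,0]},{"gripper": 0,"delta_pos": [0,1.53,-3.34],"dr": [0,0,0]},{"gripper": 0,"delta_pos": [0,1.53,-3.34],"dr": [0,0,0]}]'

```text
t: 1.35
ee_pos: [336.5, -399.6, 310.3]
orientation: [1.21, 1.21, -1.21]
ft_force: [-0.6, -0.4, 0.8]
width: 0.1
```

Call:
apply_moves --increments '[{"gripper": 0,"delta_pos": [0,1.53,-3.34],"dr": [0,0,0]},{"gripper": 0,"delta_pos": [0,1.53,-3.34],"dr": [0,0,0]},{"gripper": 0,"delta_pos": [0,1.53,-3.34],"dr": [0,0,0]},{"gripper": 0,"delta_pos": [0,1.53,-3.34],"dr": [0,0,0]},{"gripper": 0,"delta_pos": [0,1.53,-3.34],"dr": [0,0,0]}]'

```text
t: 1.77
ee_pos: [413.0, -232.6, 310.5]
orientation: [1.209, 1.209, -1.21]
ft_force: [0.4, -0.2, 0.1]
width: 0.6
```

Call:
apply_moves --increments '[{"gripper": 0,"delta_pos": [0,1.53,-3.34],"dr": [0,0,0]},{"gripper": 0,"delta_pos": [0,1.53,-3.34],"dr": [0,0,0]},{"gripper": 0,"delta_pos": [0,1.53,-3.34],"dr": [0,0,0]},{"gripper": 0,"delta_pos": [0,1.53,-3.34],"dr": [0,0,0]},{"gripper": 0,"delta_pos": [0,1.53,-3.34],"dr": [0,0,0]}]'

```text
t: 2.18
ee_pos: [489.6, -65.5, 310.5]
orientation: [1.209, 1.209, -1.209]
ft_force: [-0.7, -0.7, -0.2]
width: 0.8
```

Call:
apply_moves --increments '[{"gripper": 0,"delta_pos": [0,1.53,-3.34],"dr": [0,0,0]},{"gripper": 0,"delta_pos": [0,1.53,-3.34],"dr": [0,0,0]},{"gripper": 0,"delta_pos": [0,1.53,-3.34],"dr": [0,0,0]},{"gripper": 0,"delta_pos": [0,1.53,-3.34],"dr": [0,0,0]},{"gripper": 0,"delta_pos": [0,1.53,-3.34],"dr": [0,0,0]}]'

```text
t: 2.6
ee_pos: [566.1, 101.5, 310.4]
orientation: [1.209, 1.21, -1.21]
ft_force: [0.9, -0.5, 0.7]
width: 0.6
```

Run:
```python
from h import *
o=ctrl.get_obs();print(o["t"],o["ee_pos"],cv2.Rodrigues(o["orientation"])[0].round(3),o["qpos"].round(2),o["width"],o["ft_force"])
d=ctrl.get_image("side");np.savez("side1.npz",**d)
print(blobs(d,(0,120,80),(8,255,255),(260,180,370,300))[0])
cv2.imwrite("pics/s1.png",cv2.resize(d["img"][80:320,200:440,::-1],None,fx=2.4,fy=2.4,interpolation=2))
```

```text
2.6 [566.05044717 101.47894348 310.36843422] [[-0.001  1.     0.   ]
 [-0.     0.    -1.   ]
 [-1.    -0.001  0.   ]] [ 0.16  0.27  1.66 -0.    1.21  0.16] 0.6031167348985376 [ 0.85427918 -0.47771837  0.73443302]
[([286, 192, 9, 20, 143], [290.0, 202.7])]
```

View pics/s1.png

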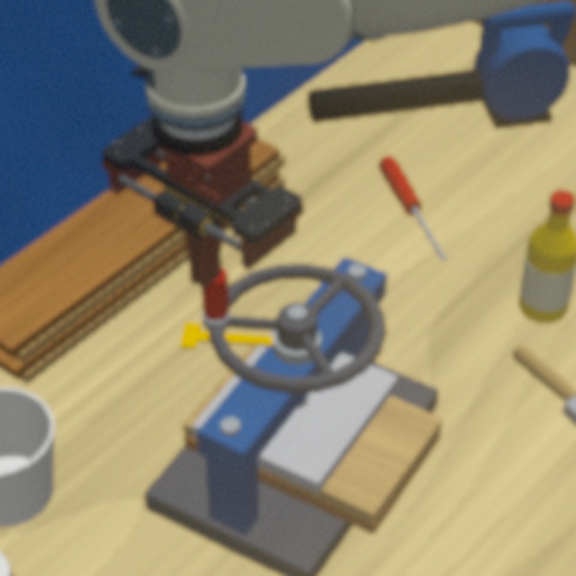

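The side view shows the shut fingers above and just behind the handle (handle at crop (215,297)), with the pointer under it and nothing in the way. I'll descend behind the handle next, then follow the arc.

Call:
apply_moves --increments '[{"gripper": 0,"delta_pos": [1.5,-0.1,0],"dr": [0,0,0]},{"gripper": 0,"delta_pos": [2.0,-0.1,0],"dr": [0,0,0]},{"gripper": 0,"delta_pos": [2.0,-0.2,0],"dr": [0,0,0]},{"gripper": 0,"delta_pos": [1.5,-0.2,0.1],"dr": [0,0,0]},{"gripper": 0,"delta_pos": [0.7,-0.2,0.3],"dr": [0,0,0]}]'

```text
t: 3.07
ee_pos: [556.3, 95.6, 231.2]
orientation: [1.207, 1.212, -1.212]
ft_force: [-0.6, 0.7, -0.0]
width: 0.6
```

```bash
cat > plan.py <<'E'
import sys
from h import *
from scipy.optimize import brentq
hub=np.array([528.8,16.9]);hb=np.array([13.5,10.])
def tcp(deg):
    a=np.radians(deg);u=np.array([np.sin(a),-np.cos(a)])
    f=lambda d:np.hypot(*np.maximum(np.abs(d*u)-hb,0))-13
    return hub+80*np.array([np.cos(a),np.sin(a)])-brentq(f,5,60)*u
def plan(p,a0,a1,n):
    p=np.array(p[:2]);c=p.copy();s=""
    for i,a in enumerate(np.linspace(a0,a1,n)):
        d=((tcp(a)-c)/10).round(2);c=c+d*10
        print(f"[0,{d[0]:.2f},{-d[1]:.2f}]",end="\n" if i%5==4 else " ")
if __name__=="__main__":
    o=ctrl.get_obs();print(o["t"],o["ee_pos"].round(1),o["ft_force"].round(1),o["width"])
    a=list(map(float,sys.argv[1:]));print(tcp(a[0]));plan(o["ee_pos"],a[0],a[1],int(a[2]))
E
python3 plan.py 45 -25 15
```

```text
3.0667 [556.3  95.6 231.2] [-0.6  0.7 -0. ] 0.5582566406787922
[564.59426967  94.24281532]
[0,0.83,0.14] [0,0.70,0.39] [0,0.67,0.48] [0,0.65,0.56] [0,0.57,0.62]
[0,0.51,0.64] [0,0.43,0.67] [0,0.36,0.68] [0,0.29,0.69] [0,0.24,0.70]
[0,0.17,0.70] [0,0.11,0.69] [0,0.06,0.68] [0,0.01,0.67] [0,-0.03,0.64]
```

Call:
apply_moves --increments '[{"gripper": 0,"delta_pos": [0,0.83,0.14],"dr": [0,0,0]},{"gripper": 0,"delta_pos": [0,0.7,0.39],"dr": [0,0,0]},{"gripper": 0,"delta_pos": [0,0.67,0.48],"dr": [0,0,0]},{"gripper": 0,"delta_pos": [0,0.65,0.56],"dr": [0,0,0]},{"gripper": 0,"delta_pos": [0,0.57,0.62],"dr": [0,0,0]}]'

```text
t: 3.48
ee_pos: [593.3, 73.4, 234.5]
orientation: [1.21, 1.209, -1.208]
ft_force: [-1.9, 2.6, 0.7]
width: 0.7
```

Call:
apply_moves --increments '[{"gripper": 0,"delta_pos": [0,0.51,0.64],"dr": [0,0,0]},{"gripper": 0,"delta_pos": [0,0.43,0.67],"dr": [0,0,0]},{"gripper": 0,"delta_pos": [0,0.36,0.68],"dr": [0,0,0]},{"gripper": 0,"delta_pos": [0,0.29,0.69],"dr": [0,0,0]},{"gripper": 0,"delta_pos": [0,0.24,0.7],"dr": [0,0,0]}]'

```text
t: 3.9
ee_pos: [610.4, 39.2, 233.6]
orientation: [1.209, 1.21, -1.21]
ft_force: [-3.2, 3.1, 0.2]
width: 0.5
```

```bash
python3 - <<'E'
from h import *
from plan import tcp,hub
o=ctrl.get_obs();print(o["ee_pos"],o["ft_force"],tcp(0))
for n in("side","top"):
    d=ctrl.get_image(n);print(n,blobs(d,(0,150,90),(8,255,255),(240,160,400,310))[0])
    print("pred",[proj(d,[hub[0]+80*np.cos(a),hub[1]+80*np.sin(a),237]).tolist() for a in(0,)])
    cv2.imwrite(f"pics/{n}2.png",cv2.resize(d["img"][130:330,220:440,::-1],None,fx=2.5,fy=2.5))
E
python3 plan.py -5 -60 12; echo; python3 plan.py -5 -75 15
```

```text
[610.37231431  39.21833276 233.5963854 ] [-3.156243    3.10222123  0.15024854] [608.8  39.9]
side [([366, 160, 8, 6, 30], [369.5, 162.2]), ([298, 178, 4, 3, 8], [299.5, 179.0]), ([296, 185, 6, 14, 71], [298.3, 191.7])]
pred [[[297.2474313839914, 189.6322193186416]]]
top []
pred [[[333.7501758566545, 214.01480581039448]]]
4.0 [610.9  38.4 233.7] [-0.4 -0.8  0.5] 0.23907231377598842
[610.50781511  32.92754058]
[0,-0.04,0.54] [0,0.11,0.70] [0,0.06,0.68] [0,0.01,0.66] [0,-0.03,0.65]
[0,-0.07,0.62] [0,-0.10,0.61] [0,-0.18,0.63] [0,-0.24,0.64] [0,-0.31,0.63]
[0,-0.39,0.63] [0,-0.47,0.61] 
4.0 [610.9  38.4 233.7] [-0.4 -0.8  0.5] 0.23907231377598842
[610.50781511  32.92754058]
[0,-0.04,0.54] [0,0.11,0.70] [0,0.06,0.68] [0,0.01,0.66] [0,-0.03,0.65]
[0,-0.07,0.62] [0,-0.10,0.61] [0,-0.18,0.63] [0,-0.24,0.64] [0,-0.31,0.63]
[0,-0.39,0.63] [0,-0.47,0.61] [0,-0.55,0.57] [0,-0.63,0.53] [0,-0.66,0.46]
```

View pics/side2.png

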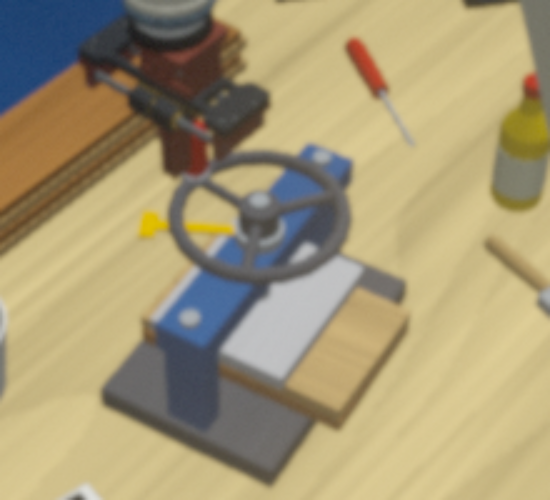

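The handle has moved with the fingers, to about (197,145) in the crop, which is where it was predicted for 0°. The force is about 4 N. I'll carry on.

Call:
apply_moves --increments '[{"gripper": 0,"delta_pos": [0,-0.04,0.54],"dr": [0,0,0]},{"gripper": 0,"delta_pos": [0,0.11,0.7],"dr": [0,0,0]},{"gripper": 0,"delta_pos": [0,0.06,0.68],"dr": [0,0,0]},{"gripper": 0,"delta_pos": [0,0.01,0.66],"dr": [0,0,0]},{"gripper": 0,"delta_pos": [0,-0.03,0.65],"dr": [0,0,0]}]'

```text
t: 4.42
ee_pos: [610.7, 7.2, 233.4]
orientation: [1.209, 1.211, -1.21]
ft_force: [-3.6, 4.3, 0.3]
width: 0.7
```

Call:
apply_moves --increments '[{"gripper": 0,"delta_pos": [0,-0.07,0.62],"dr": [0,0,0]},{"gripper": 0,"delta_pos": [0,-0.1,0.61],"dr": [0,0,0]},{"gripper": 0,"delta_pos": [0,-0.18,0.63],"dr": [0,0,0]},{"gripper": 0,"delta_pos": [0,-0.24,0.64],"dr": [0,0,0]},{"gripper": 0,"delta_pos": [0,-0.31,0.63],"dr": [0,0,0]}]'

```text
t: 4.83
ee_pos: [602.5, -24.3, 233.6]
orientation: [1.209, 1.209, -1.209]
ft_force: [1.0, 4.1, -0.4]
width: 0.4
```

Call:
apply_moves --increments '[{"gripper": 0,"delta_pos": [0,-0.39,0.63],"dr": [0,0,0]},{"gripper": 0,"delta_pos": [0,-0.47,0.61],"dr": [0,0,0]},{"gripper": 0,"delta_pos": [0,-0.55,0.57],"dr": [0,0,0]},{"gripper": 0,"delta_pos": [0,-0.63,0.53],"dr": [0,0,0]},{"gripper": 0,"delta_pos": [0,-0.66,0.46],"dr": [0,0,0]}]'

```text
t: 5.25
ee_pos: [575.3, -52.5, 234.0]
orientation: [1.21, 1.208, -1.209]
ft_force: [1.6, 1.9, 1.7]
width: 0.4
```

```bash
python3 -c "
from plan import *
print(tcp(-75))"; python3 plan.py -80 -175 20
```

```text
[576.00552361 -53.2734125 ]
5.25 [575.3 -52.5 234. ] [1.6 1.9 1.7] 0.38401200340119773
[569.19185421 -57.21195525]
[0,-0.61,0.47] [0,-0.69,0.32] [0,-0.70,0.27] [0,-0.69,0.20] [0,-0.70,0.14]
[0,-0.68,0.09] [0,-0.66,0.05] [0,-0.67,-0.01] [0,-0.69,-0.07] [0,-0.70,-0.14]
[0,-0.72,-0.22] [0,-0.72,-0.31] [0,-0.70,-0.39] [0,-0.67,-0.48] [0,-0.65,-0.56]
[0,-0.57,-0.62] [0,-0.51,-0.65] [0,-0.43,-0.66] [0,-0.36,-0.68] [0,-0.29,-0.70]
```

Call:
apply_moves --increments '[{"gripper": 0,"delta_pos": [0,-0.61,0.47],"dr": [0,0,0]},{"gripper": 0,"delta_pos": [0,-0.69,0.32],"dr": [0,0,0]},{"gripper": 0,"delta_pos": [0,-0.7,0.27],"dr": [0,0,0]},{"gripper": 0,"delta_pos": [0,-0.69,0.2],"dr": [0,0,0]},{"gripper": 0,"delta_pos": [0,-0.7,0.14],"dr": [0,0,0]}]'

```text
t: 5.67
ee_pos: [541.0, -65.9, 233.8]
orientation: [1.21, 1.209, -1.209]
ft_force: [3.6, 2.1, 0.1]
width: 0.5
```

Call:
apply_moves --increments '[{"gripper": 0,"delta_pos": [0,-0.68,0.09],"dr": [0,0,0]},{"gripper": 0,"delta_pos": [0,-0.66,0.05],"dr": [0,0,0]},{"gripper": 0,"delta_pos": [0,-0.67,-0.01],"dr": [0,0,0]},{"gripper": 0,"delta_pos": [0,-0.69,-0.07],"dr": [0,0,0]},{"gripper": 0,"delta_pos": [0,-0.7,-0.14],"dr": [0,0,0]}]'

```text
t: 6.08
ee_pos: [507.5, -64.8, 233.9]
orientation: [1.21, 1.208, -1.208]
ft_force: [5.4, 2.0, -0.4]
width: 0.6
```

Call:
apply_moves --increments '[{"gripper": 0,"delta_pos": [0,-0.72,-0.22],"dr": [0,0,0]},{"gripper": 0,"delta_pos": [0,-0.72,-0.31],"dr": [0,0,0]},{"gripper": 0,"delta_pos": [0,-0.7,-0.39],"dr": [0,0,0]},{"gripper": 0,"delta_pos": [0,-0.67,-0.48],"dr": [0,0,0]},{"gripper": 0,"delta_pos": [0,-0.65,-0.56],"dr": [0,0,0]}]'

```text
t: 6.5
ee_pos: [472.2, -45.3, 233.7]
orientation: [1.209, 1.209, -1.21]
ft_force: [2.4, -2.1, 0.4]
width: 0.3
```

Call:
apply_moves --increments '[{"gripper": 0,"delta_pos": [0,-0.57,-0.62],"dr": [0,0,0]},{"gripper": 0,"delta_pos": [0,-0.51,-0.65],"dr": [0,0,0]},{"gripper": 0,"delta_pos": [0,-0.43,-0.66],"dr": [0,0,0]},{"gripper": 0,"delta_pos": [0,-0.36,-0.68],"dr": [0,0,0]},{"gripper": 0,"delta_pos": [0,-0.29,-0.7],"dr": [0,0,0]}]'

```text
t: 6.92
ee_pos: [450.9, -11.6, 233.6]
orientation: [1.209, 1.209, -1.209]
ft_force: [1.3, -3.7, -0.6]
width: 0.6
```

```bash
python3 - <<'E'
from plan import *
print(tcp(-175))
d=ctrl.get_image("side");print(blobs(d,(0,150,90),(8,255,255),(240,160,420,310))[0])
a=np.radians(-175);print(proj(d,[hub[0]+80*np.cos(a),hub[1]+80*np.sin(a),237]))
E
python3 plan.py -180 -275 20
```

```text
[451.11666341 -13.07245942]
[([348, 207, 10, 22, 132], [352.1, 215.3])]
[[352.40418996 218.61776534]]
6.9667 [450.1 -10.6 233.5] [-1.2  0.4 -0. ] 0.6539202154789231
[448.8  -6.1]
[0,-0.13,-0.45] [0,-0.17,-0.69] [0,-0.12,-0.69] [0,-0.06,-0.69] [0,-0.01,-0.66]
[0,0.03,-0.65] [0,0.07,-0.62] [0,0.11,-0.61] [0,0.17,-0.63] [0,0.24,-0.64]
[0,0.32,-0.63] [0,0.39,-0.63] [0,0.47,-0.61] [0,0.55,-0.57] [0,0.62,-0.53]
[0,0.67,-0.46] [0,0.68,-0.40] [0,0.69,-0.32] [0,0.70,-0.27] [0,0.69,-0.20]
```

Halfway, and on track.

Call:
apply_moves --increments '[{"gripper": 0,"delta_pos": [0,-0.13,-0.45],"dr": [0,0,0]},{"gripper": 0,"delta_pos": [0,-0.17,-0.69],"dr": [0,0,0]},{"gripper": 0,"delta_pos": [0,-0.12,-0.69],"dr": [0,0,0]},{"gripper": 0,"delta_pos": [0,-0.06,-0.69],"dr": [0,0,0]},{"gripper": 0,"delta_pos": [0,-0.01,-0.66],"dr": [0,0,0]}]'

```text
t: 7.38
ee_pos: [446.8, 20.2, 233.8]
orientation: [1.209, 1.208, -1.209]
ft_force: [3.9, -4.7, 0.3]
width: 0.3
```

Call:
apply_moves --increments '[{"gripper": 0,"delta_pos": [0,0.03,-0.65],"dr": [0,0,0]},{"gripper": 0,"delta_pos": [0,0.07,-0.62],"dr": [0,0,0]},{"gripper": 0,"delta_pos": [0,0.11,-0.61],"dr": [0,0,0]},{"gripper": 0,"delta_pos": [0,0.17,-0.63],"dr": [0,0,0]},{"gripper": 0,"delta_pos": [0,0.24,-0.64],"dr": [0,0,0]}]'

```text
t: 7.8
ee_pos: [452.0, 51.7, 233.4]
orientation: [1.208, 1.21, -1.21]
ft_force: [0.1, -3.7, 1.1]
width: 0.4
```

Call:
apply_moves --increments '[{"gripper": 0,"delta_pos": [0,0.32,-0.63],"dr": [0,0,0]},{"gripper": 0,"delta_pos": [0,0.39,-0.63],"dr": [0,0,0]},{"gripper": 0,"delta_pos": [0,0.47,-0.61],"dr": [0,0,0]},{"gripper": 0,"delta_pos": [0,0.55,-0.57],"dr": [0,0,0]},{"gripper": 0,"delta_pos": [0,0.62,-0.53],"dr": [0,0,0]}]'

```text
t: 8.22
ee_pos: [476.2, 81.6, 233.4]
orientation: [1.209, 1.21, -1.21]
ft_force: [-2.1, -2.7, 0.4]
width: 0.6
```

Call:
apply_moves --increments '[{"gripper": 0,"delta_pos": [0,0.67,-0.46],"dr": [0,0,0]},{"gripper": 0,"delta_pos": [0,0.68,-0.4],"dr": [0,0,0]},{"gripper": 0,"delta_pos": [0,0.69,-0.32],"dr": [0,0,0]},{"gripper": 0,"delta_pos": [0,0.7,-0.27],"dr": [0,0,0]},{"gripper": 0,"delta_pos": [0,0.69,-0.2],"dr": [0,0,0]}]'

```text
t: 8.63
ee_pos: [511.1, 97.5, 233.5]
orientation: [1.209, 1.209, -1.21]
ft_force: [-2.8, -2.7, -0.2]
width: 0.2
```

```bash
python3 - <<'E'
from plan import *
print(tcp(-275))
d=ctrl.get_image("side");print(blobs(d,(0,150,90),(8,255,255),(240,160,420,310))[0])
a=np.radians(-275);print(proj(d,[hub[0]+80*np.cos(a),hub[1]+80*np.sin(a),237]))
E
python3 plan.py -279 -315 10
```

```text
[509.27245942  98.91402543]
[([366, 160, 8, 6, 31], [369.5, 162.1]), ([294, 211, 6, 21, 91], [296.7, 220.5])]
[[298.35172688 222.09208162]]
8.6833 [512.7  97.9 233.8] [ 1.8 -0.2  0.6] 0.7747071278171518
[514.8147572  100.11225492]
[0,0.21,-0.22] [0,0.55,-0.09] [0,0.53,-0.05] [0,0.53,-0.03] [0,0.54,0.01]
[0,0.55,0.05] [0,0.56,0.10] [0,0.57,0.15] [0,0.57,0.20] [0,0.58,0.25]
```

Call:
apply_moves --increments '[{"gripper": 0,"delta_pos": [0,0.21,-0.22],"dr": [0,0,0]},{"gripper": 0,"delta_pos": [0,0.55,-0.09],"dr": [0,0,0]},{"gripper": 0,"delta_pos": [0,0.53,-0.05],"dr": [0,0,0]},{"gripper": 0,"delta_pos": [0,0.53,-0.03],"dr": [0,0,0]},{"gripper": 0,"delta_pos": [0,0.54,0.01],"dr": [0,0,0]}]'

```text
t: 9.1
ee_pos: [534.2, 101.0, 233.5]
orientation: [1.209, 1.21, -1.21]
ft_force: [-3.5, -3.0, 0.3]
width: 0.7
```

Call:
apply_moves --increments '[{"gripper": 0,"delta_pos": [0,0.55,0.05],"dr": [0,0,0]},{"gripper": 0,"delta_pos": [0,0.54,0.1],"dr": [0,0,0]},{"gripper": 0,"delta_pos": [0,0.5,0.15],"dr": [0,0,0]},{"gripper": 0,"delta_pos": [0,0.3,0.1],"dr": [0,0,0]},{"gripper": 0,"delta_pos": [0,0,0],"dr": [0,0,0]}]'

```text
t: 9.52
ee_pos: [554.2, 97.2, 233.8]
orientation: [1.211, 1.208, -1.208]
ft_force: [-0.2, 0.6, -0.5]
width: 0.7
```

```bash
cat > look.py <<'E'
from plan import *
import sys
o=ctrl.get_obs();print(o["ee_pos"].round(1),o["ft_force"].round(1))
d=ctrl.get_image("side");s=load("side0.npz")
for q in(s,d):
    b,k=blobs(q,(0,150,60),(8,255,255),(255,185,330,290));print(b)
for a in(-305,-310,-315,-320,-325):
    r=np.radians(a);print(a,proj(d,[hub[0]+80*np.cos(r),hub[1]+80*np.sin(r),237]).round(1),tcp(a).round(1))
big=lambda q:cv2.resize(q["img"][170:260,250:350,::-1],None,fx=4,fy=4,interpolation=2)
cv2.imwrite(sys.argv[1],np.hstack([big(s),big(d)]))
E
python3 look.py pics/s4.png
```

```text
[554.2  97.2 233.8] [-0.2  0.6 -0.5]
[([285, 191, 9, 21, 158], [289.3, 201.0])]
[]
-305 [[289.6 210.9]] [550.3  99.5]
-310 [[289.1 208.9]] [557.4  97.3]
-315 [[288.7 206.8]] [564.6  94.2]
-320 [[288.7 204.7]] [571.6  90.3]
-325 [[288.9 202.6]] [578.4  85.6]
```

View pics/s4.png

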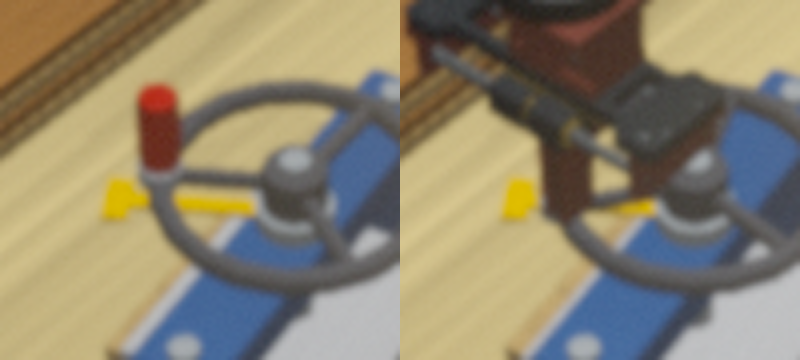

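The handle is hidden behind the fingers. The TCP puts it about 17° short of the mark, so I'll push about 9° more, back off and look at it unobstructed.

Call:
apply_moves --increments '[{"gripper": 0,"delta_pos": [0,0.5,0.15],"dr": [0,0,0]},{"gripper": 0,"delta_pos": [0,0.5,0.2],"dr": [0,0,0]},{"gripper": 0,"delta_pos": [0,0.4,0.17],"dr": [0,0,0]},{"gripper": 0,"delta_pos": [0,0,0],"dr": [0,0,0]},{"gripper": 0,"delta_pos": [0,0,0],"dr": [0,0,0]}]'

```text
t: 9.98
ee_pos: [567.9, 91.8, 233.9]
orientation: [1.21, 1.208, -1.208]
ft_force: [0.6, -0.9, -0.1]
width: 0.4
```

Call:
apply_moves --increments '[{"gripper": 0,"delta_pos": [0,-0.6,-0.6],"dr": [0,0,0]},{"gripper": 0,"delta_pos": [-1,-0.6,-0.6],"dr": [0,0,0]},{"gripper": 0,"delta_pos": [-3,0,0],"dr": [0,0,0]},{"gripper": 0,"delta_pos": [-3,0,0],"dr": [0,0,0]},{"gripper": 0,"delta_pos": [-1,-2,0],"dr": [0,0,0]}]'

```text
t: 10.4
ee_pos: [538.4, 105.1, 318.8]
orientation: [1.214, 1.204, -1.202]
ft_force: [0.4, -0.3, 0.7]
width: 0.3
```

Call:
apply_moves --increments '[{"gripper": 0,"delta_pos": [0,-3,2],"dr": [0,0,0]},{"gripper": 0,"delta_pos": [0,-3,2],"dr": [0,0,0]},{"gripper": 0,"delta_pos": [0,-3,2],"dr": [0,0,0]},{"gripper": 0,"delta_pos": [0,-2,2],"dr": [0,0,0]},{"gripper": 0,"delta_pos": [0,0,1],"dr": [0,0,0]}]'

```text
t: 10.82
ee_pos: [421.0, 13.2, 314.3]
orientation: [1.209, 1.209, -1.209]
ft_force: [-0.3, 0.2, -0.3]
width: 0.2
```

```bash
cat > look2.py <<'E'
from plan import *
import sys
o=ctrl.get_obs();print(o["t"],o["ee_pos"].round(1),o["ft_force"].round(1))
out=[]
for n,box in(("side",(255,185,330,290)),("top",(300,200,345,240))):
    s=load(n+"0.npz");d=ctrl.get_image(n)
    for q in(s,d): print(n,blobs(q,(0,130,60),(8,255,255),box)[0])
    r=np.radians([-315,-320,-325]);print(proj(d,np.c_[hub[0]+80*np.cos(r),hub[1]+80*np.sin(r),r*0+(237 if n=="side" else 262)]).round(1).tolist())
    c=(slice(170,260),slice(250,350)) if n=="side" else (slice(190,280),slice(285,385))
    out.append(np.hstack([cv2.resize(q["img"][c][:,:,::-1],None,fx=3.3,fy=3.3,interpolation=2) for q in(s,d)]))
cv2.imwrite(sys.argv[1],np.vstack(out))
E
python3 look2.py pics/s5.png
```

```text
10.8167 [421.   13.2 314.3] [-0.3  0.2 -0.3]
side [([285, 191, 10, 21, 165], [289.4, 201.2])]
side [([285, 195, 9, 21, 161], [289.1, 205.1])]
[[288.7, 206.8], [288.7, 204.7], [288.9, 202.6]]
top [([313, 214, 9, 11, 67], [317.1, 218.5])]
top [([309, 217, 9, 10, 67], [313.5, 221.6])]
[[312.9, 221.3], [314.8, 219.5], [316.9, 217.9]]
```

View pics/s5.png

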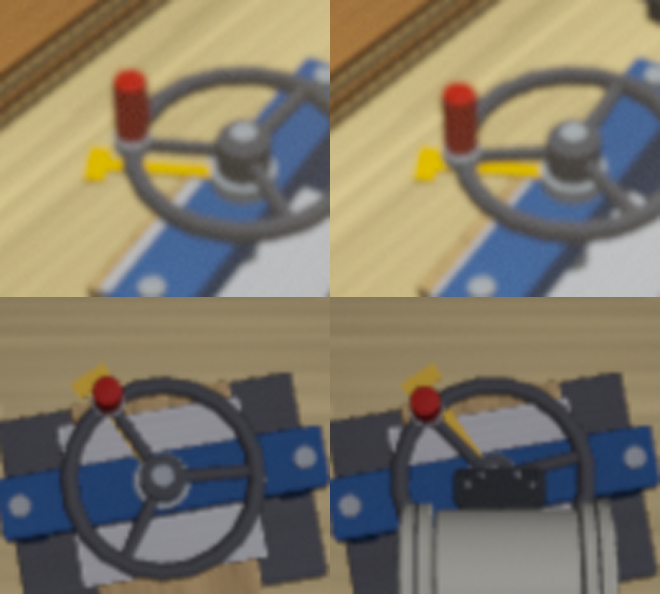

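Both views agree that the handle is short of its starting place by about 9° (side 3.9 px, top 3.6/3.1 px). I'll return behind it and push almost all of the rest.

Call:
apply_moves --increments '[{"gripper": 0,"delta_pos": [0,2,-1.8],"dr": [0,0,0]},{"gripper": 0,"delta_pos": [0,3,-2.3],"dr": [0,0,0]},{"gripper": 0,"delta_pos": [0,3,-2.3],"dr": [0,0,0]},{"gripper": 0,"delta_pos": [0,3,-2.3],"dr": [0,0,0]},{"gripper": 0,"delta_pos": [0,1.3,-0.5],"dr": [0,0,0]}]'

```text
t: 11.33
ee_pos: [552.2, 110.2, 313.8]
orientation: [1.21, 1.209, -1.205]
ft_force: [-0.2, -0.9, 0.2]
width: 0.4
```

Call:
apply_moves --increments '[{"gripper": 0,"delta_pos": [1,0.6,0],"dr": [0,0,0]},{"gripper": 0,"delta_pos": [3,0.4,0],"dr": [0,0,0]},{"gripper": 0,"delta_pos": [3,0,0],"dr": [0,0,0]},{"gripper": 0,"delta_pos": [1,0,0],"dr": [0,0,0]},{"gripper": 0,"delta_pos": [0,0,0],"dr": [0,0,0]}]'

```text
t: 11.75
ee_pos: [555.8, 105.7, 230.4]
orientation: [1.205, 1.213, -1.215]
ft_force: [-0.8, -0.5, -0.3]
width: 0.4
```

```bash
python3 -c "
from plan import *
print(ctrl.get_obs()['ee_pos'],tcp(-326.2)-tcp(-317.5),tcp(-317.5))"
```

```text
[555.76669666 105.67384995 230.42414487] [11.83994832 -8.12078039] [568.12662224  92.39750146]
```

Call:
apply_moves --increments '[{"gripper": 0,"delta_pos": [-0.3,0.6,0.7],"dr": [0,0,0]},{"gripper": 0,"delta_pos": [0,0.6,0.6],"dr": [0,0,0]},{"gripper": 0,"delta_pos": [0,0.4,0.3],"dr": [0,0,0]},{"gripper": 0,"delta_pos": [0,0.4,0.3],"dr": [0,0,0]},{"gripper": 0,"delta_pos": [0,0.3,0.2],"dr": [0,0,0]}]'

```text
t: 12.17
ee_pos: [581.8, 84.6, 237.9]
orientation: [1.211, 1.208, -1.208]
ft_force: [-2.9, 3.8, 2.1]
width: 0.4
```

Call:
apply_moves --increments '[{"gripper": 0,"delta_pos": [0,0,0],"dr": [0,0,0]},{"gripper": 0,"delta_pos": [0,0,0],"dr": [0,0,0]},{"gripper": 0,"delta_pos": [0,0,0],"dr": [0,0,0]},{"gripper": 0,"delta_pos": [0,0,0],"dr": [0,0,0]},{"gripper": 0,"delta_pos": [0,0,0],"dr": [0,0,0]}]'

```text
t: 12.58
ee_pos: [580.9, 84.9, 236.6]
orientation: [1.209, 1.209, -1.209]
ft_force: [0.4, 0.6, 0.4]
width: 0.8
```

Call:
apply_moves --increments '[{"gripper": 0,"delta_pos": [0,-0.6,-0.6],"dr": [0,0,0]},{"gripper": 0,"delta_pos": [-1,-0.9,-0.9],"dr": [0,0,0]},{"gripper": 0,"delta_pos": [-3,-0.4,-0.4],"dr": [0,0,0]},{"gripper": 0,"delta_pos": [-3,0,0],"dr": [0,0,0]},{"gripper": 0,"delta_pos": [-1,-2,0],"dr": [0,0,0]}]'

```text
t: 13.0
ee_pos: [544.7, 105.4, 321.5]
orientation: [1.213, 1.205, -1.202]
ft_force: [0.6, -0.3, -0.3]
width: 0.6
```

Call:
apply_moves --increments '[{"gripper": 0,"delta_pos": [0,-3,2],"dr": [0,0,0]},{"gripper": 0,"delta_pos": [0,-3,2],"dr": [0,0,0]},{"gripper": 0,"delta_pos": [0,-3,2],"dr": [0,0,0]},{"gripper": 0,"delta_pos": [0,-2,2],"dr": [0,0,0]},{"gripper": 0,"delta_pos": [0,0,1],"dr": [0,0,0]}]'

```text
t: 13.42
ee_pos: [427.6, 13.4, 317.1]
orientation: [1.208, 1.21, -1.21]
ft_force: [0.2, 0.2, -0.2]
width: 0.2
```

```bash
python3 look2.py pics/s6.png
cat > flow.py <<'E'
# sub-pixel offset of handle between first and present pictures by averaging several frames
from plan import *
for n,box in(("side",(275,180,305,225)),("top",(304,206,330,232))):
    s=load(n+"0.npz")["img"].astype(float);d=np.mean([ctrl.get_image(n)["img"].astype(float) for _ in range(4)],0)
    def cen(i):
        x0,y0,x1,y1=box;p=i[y0:y1,x0:x1];w=np.clip(p[...,0]-np.maximum(p[...,1],p[...,2])-60*(0.6 if n=="side" else 1),0,None);w[p[...,1]>0.55*p[...,0]]=0
        v,u=np.mgrid[y0:y1,x0:x1];return np.array([(u*w).sum(),(v*w).sum()])/w.sum()
    print(n,cen(s),cen(d),cen(d)-cen(s))
E
python3 flow.py
```

```text
13.4167 [427.6  13.4 317.1] [ 0.2  0.2 -0.2]
side [([285, 191, 10, 21, 165], [289.4, 201.2])]
side [([285, 192, 10, 20, 165], [289.3, 201.4])]
[[288.7, 206.8], [288.7, 204.7], [288.9, 202.6]]
top [([313, 214, 9, 11, 67], [317.1, 218.5])]
top [([313, 214, 9, 10, 68], [317.1, 218.6])]
[[312.9, 221.3], [314.8, 219.5], [316.9, 217.9]]
side [289.07919639 197.98369486] [289.03187572 198.2506575 ] [-0.04732067  0.26696264]
top [317.15792208 218.06441558] [317.06994713 218.13257422] [-0.08797494  0.06815863]
```

View pics/s6.png

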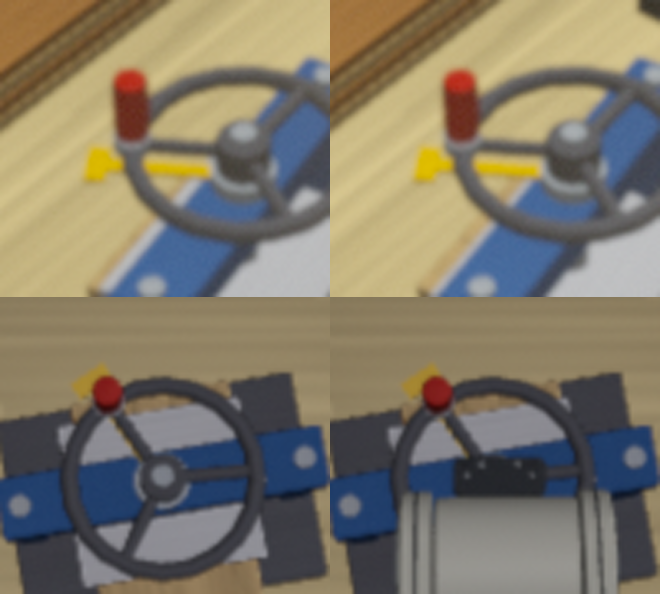

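The handle is back on the pointer, with 0.1–0.3 px left (about 0.4°, short rather than past). Next is the timer button.

Call:
apply_moves --increments '[{"gripper": 0,"delta_pos": [0,0.3,-2.7],"dr": [0,0,0]},{"gripper": 0,"delta_pos": [0,0.5,-3.5],"dr": [0,0,0]},{"gripper": 0,"delta_pos": [0,0.5,-3.5],"dr": [0,0,0]},{"gripper": 0,"delta_pos": [0,0.5,-3.5],"dr": [0,0,0]},{"gripper": 0,"delta_pos": [0,0.5,-3.5],"dr": [0,0,0]}]'

```text
t: 14.33
ee_pos: [455.1, 182.9, 316.6]
orientation: [1.209, 1.209, -1.209]
ft_force: [0.1, -0.2, -0.6]
width: 1.1
```

Call:
apply_moves --increments '[{"gripper": 0,"delta_pos": [0,0.5,-3.5],"dr": [0,0,0]},{"gripper": 0,"delta_pos": [0,0.5,-3.5],"dr": [0,0,0]},{"gripper": 0,"delta_pos": [0,0.5,-3.5],"dr": [0,0,0]},{"gripper": 0,"delta_pos": [0,0.6,-3.5],"dr": [0,0,0]},{"gripper": 0,"delta_pos": [0,0,0],"dr": [0,0,0]}]'

```text
t: 14.75
ee_pos: [476.6, 326.5, 316.2]
orientation: [1.208, 1.212, -1.205]
ft_force: [-1.1, -0.2, -0.1]
width: 0.3
```

Call:
apply_moves --increments '[{"gripper": 0,"delta_pos": [3,0,0],"dr": [0,0,0]},{"gripper": 0,"delta_pos": [4,0,0],"dr": [0,0,0]},{"gripper": 0,"delta_pos": [4,0,0],"dr": [0,0,0]},{"gripper": 0,"delta_pos": [4,0,0],"dr": [0,0,0]},{"gripper": 0,"delta_pos": [3,0,0],"dr": [0,0,0]}]'

```text
t: 15.17
ee_pos: [474.7, 320.1, 133.5]
orientation: [1.206, 1.21, -1.212]
ft_force: [-0.3, -0.6, -0.3]
width: 0.5
```

Run:
```python
from h import *
o=ctrl.get_obs();print(o["t"],o["ee_pos"],o["ft_force"])
d=ctrl.get_image("side");np.savez("side7.npz",**d)
print(blobs(d,(45,90,40),(85,255,255),(225,320,280,375))[0],proj(d,[o["ee_pos"]-[0,0,8]]))
cv2.imwrite("pics/s7.png",cv2.resize(d["img"][230:390,170:330,::-1],None,fx=3.5,fy=3.5,interpolation=2))
```

```text
15.1667 [474.66001849 320.12015855 133.46311637] [-0.27737338 -0.55971253 -0.2955517 ]
[([249, 342, 15, 12, 135], [256.0, 347.4])] [[252.65454487 328.37691581]]
```

View pics/s7.png

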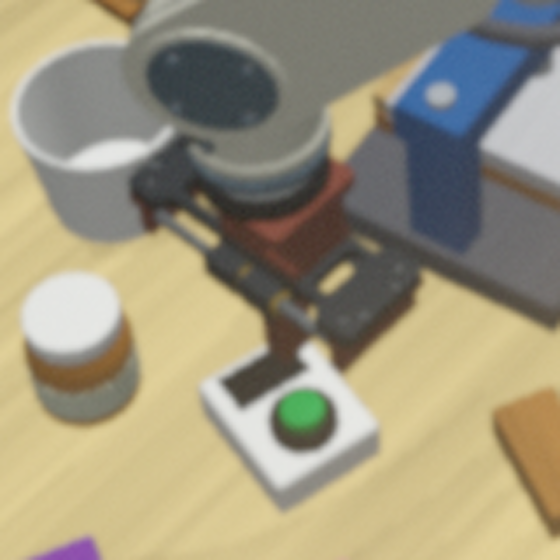

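The fingertips (crop about (285,345), z 125 mm) are on the line down to the green button at crop (300,412). Nothing is in the way, so I'll press.

Call:
apply_moves --increments '[{"gripper": 0,"delta_pos": [2,-0.2,0],"dr": [0,0,0]},{"gripper": 0,"delta_pos": [2,0,0],"dr": [0,0,0]},{"gripper": 0,"delta_pos": [1.5,0,0],"dr": [0,0,0]},{"gripper": 0,"delta_pos": [0.6,0,0],"dr": [0,0,0]},{"gripper": 0,"delta_pos": [0,0,0],"dr": [0,0,0]}]'

```text
t: 15.63
ee_pos: [473.5, 320.6, 75.0]
orientation: [1.208, 1.21, -1.211]
ft_force: [0.9, -0.1, 0.6]
width: 0.1
```

Call:
apply_moves --increments '[{"gripper": 0,"delta_pos": [0.3,0,0],"dr": [0,0,0]},{"gripper": 0,"delta_pos": [0.3,0,0],"dr": [0,0,0]},{"gripper": 0,"delta_pos": [0.3,0,0],"dr": [0,0,0]},{"gripper": 0,"delta_pos": [0.2,0,0],"dr": [0,0,0]},{"gripper": 0,"delta_pos": [0,0,0],"dr": [0,0,0]}]'

```text
t: 16.05
ee_pos: [474.3, 321.1, 64.9]
orientation: [1.21, 1.209, -1.208]
ft_force: [-0.2, 0.5, 1.3]
width: 0.4
```

Call:
apply_moves --increments '[{"gripper": 0,"delta_pos": [0.2,0,0],"dr": [0,0,0]},{"gripper": 0,"delta_pos": [0.2,0,0],"dr": [0,0,0]},{"gripper": 0,"delta_pos": [0.2,0,0],"dr": [0,0,0]},{"gripper": 0,"delta_pos": [0,0,0],"dr": [0,0,0]},{"gripper": 0,"delta_pos": [0,0,0],"dr": [0,0,0]}]'

```text
t: 16.47
ee_pos: [474.4, 321.2, 59.3]
orientation: [1.21, 1.209, -1.208]
ft_force: [-1.1, -0.1, 8.6]
width: 0.2
```

Call:
apply_moves --increments '[{"gripper": 0,"delta_pos": [0.1,0,0],"dr": [0,0,0]},{"gripper": 0,"delta_pos": [0,0,0],"dr": [0,0,0]},{"gripper": 0,"delta_pos": [0,0,0],"dr": [0,0,0]},{"gripper": 0,"delta_pos": [0,0,0],"dr": [0,0,0]},{"gripper": 0,"delta_pos": [0,0,0],"dr": [0,0,0]}]'

```text
t: 16.88
ee_pos: [474.4, 321.2, 59.1]
orientation: [1.21, 1.209, -1.208]
ft_force: [-2.6, -2.2, 15.8]
width: 0.2
```

The button is on its stop: the force went past 4 N to 15.8 N, with z steady at 59.1. I'll release, rise and move clear for a last look.

Call:
apply_moves --increments '[{"gripper": 0,"delta_pos": [-0.5,0,0],"dr": [0,0,0]},{"gripper": 0,"delta_pos": [-1,0,0],"dr": [0,0,0]},{"gripper": 0,"delta_pos": [-3,0,0],"dr": [0,0,0]},{"gripper": 0,"delta_pos": [-4,0,0],"dr": [0,0,0]},{"gripper": 0,"delta_pos": [-4,0,0],"dr": [0,0,0]}]'

```text
t: 17.3
ee_pos: [472.9, 320.2, 183.3]
orientation: [1.207, 1.21, -1.212]
ft_force: [0.6, 0.4, -0.2]
width: 0.4
```

Call:
apply_moves --increments '[{"gripper": 0,"delta_pos": [-4,0,0],"dr": [0,0,0]},{"gripper": 0,"delta_pos": [-4,0,0],"dr": [0,0,0]},{"gripper": 0,"delta_pos": [-3,0,0],"dr": [0,0,0]},{"gripper": 0,"delta_pos": [-1,0,0],"dr": [0,0,0]},{"gripper": 0,"delta_pos": [0,0,0],"dr": [0,0,0]}]'

```text
t: 17.72
ee_pos: [475.0, 321.6, 305.8]
orientation: [1.214, 1.208, -1.204]
ft_force: [0.2, 0.5, -0.6]
width: 0.7
```

```bash
python3 flow.py
python3 - <<'E'
from h import *
o=ctrl.get_obs();print(o["t"],o["ee_pos"],o["ft_force"])
a=load("side0.npz");d=ctrl.get_image("side")
for q in(a,d): print(blobs(q,(45,90,40),(85,255,255),(225,320,280,375))[0])
diff=cv2.absdiff(a["img"],d["img"]).max(2)
cv2.imwrite("pics/s8.png",np.hstack([d["img"][150:400,150:470,::-1],cv2.cvtColor(diff,8)[150:400,150:470]]))
E
```

```text
side [289.07919639 197.98369486] [289.02858808 198.17400488] [-0.05060831  0.19031002]
top [317.15792208 218.06441558] [317.06365802 218.13671255] [-0.09426406  0.07229696]
18.1167 [473.48370428 320.60616798 301.10425387] [0.22089469 0.10043563 0.31028146]
[([249, 342, 15, 12, 136], [256.1, 347.4])]
[([249, 342, 15, 12, 135], [256.1, 347.4])]
```

View pics/s8.png

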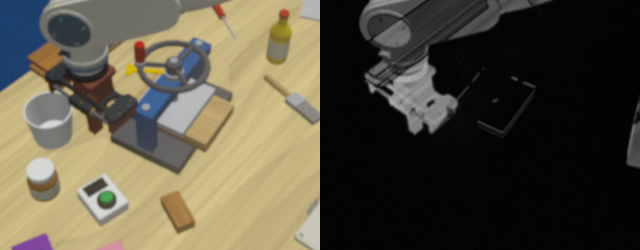

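The picture shows the handle over the pointer and the button up at its first position. The difference image against the first picture shows only the arm and the outline of the lowered plate; the boards and the other items have not moved.

```bash
python3 -c "
from workcell import ctrl
print(ctrl.close_job())"
```

```text
the job is handed in; nothing more can be done
None
```

The wheel has been pushed clockwise through one full turn with the shut fingers, with no gripping. The white timer's button was then pushed to its stop and let up again. I handed the job in at about 18 s of the 64 s allowed.

- **Wheel:** in both cameras the handle is within 0.2 px of where it started, which I take as about 0.4° short of the mark and not past it.
- **Plate:** it shows as lowered in the side picture; I did not measure how far it came down.
- **Button:** it stopped at a steady TCP height of 59.1 mm, 6 mm below first touch, at up to 16 N. It is back at the same image position as at the start.
- **Rest of the bench:** comparing the side picture with the first one, only the arm and the plate changed around the press and timer. That comparison covered only that part of the picture.

Push forces at the handle, as reported at the end of each move, were about 3–6 N. No checks failed, but on the way the arm's position put the handle about 2° further on than the cameras did, and I followed the cameras.

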